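# Put the air-hammer chisels back in the mason's shadow tray

### The arm

A 6-joint arm with a two-finger parallel gripper is mounted at the origin on the work surface. World frame = base frame: x ahead of the robot, y to its left, z up, the work surface at z = 0. Lengths are in m, angles in rad, forces in N, time in s.
With the tool pointing down it reaches from about 0.375 to 0.925 m from the base axis. Payload 5.7 kg.
Tool frame: the origin (TCP) lies midway between the tips of the shut fingers; the grasp point (between the pads) lies 19 mm behind it; z points along the fingers, y is the line along which they close (so a half turn about z gives the same grasp; the last joint's range is limited). The gripper opens to 88 mm and grips with 3 to 60 N. Pads are 20 mm wide; open, the fingers measure 115 mm over their backs; the gripper's body (75 mm by 178 mm) begins 61 mm behind the grasp point.
Start: joints at [1.166, 0.359, 1.51, -0, 1.272, -0.115], TCP at [0.171, 0.575, 0.223] pointing down, gripper open.
Joint ranges: [-2.97, 2.97], [-1.01, 2.36], [0.21, 2.38], [-0.96, 4.11], [0.2, 2.71], [-2.98, 2.98]. Speed limits (rad/s): [2.39, 2.39, 3.14, 3.14, 3.14, 3.14].

### API

Orientations are given as a unit quaternion [x, y, z, w].
In Python, from bench import move_ptp, servo_line, goto_joints, move_gripper, sleep, inverse_kinematics, capture, PlanningError, close_job, spot_in, silhouettes, current_clock, current_joint_pos, current_qvel, current_joint_torque, current_position, current_orientation, current_force, current_torque, current_finger_gap, current_grip_force gives the robot as it stands. Calls block until the motion is done:
- move_ptp(position, orientation): joint-space move of the TCP to a pose.
- servo_line(position, orientation=None, rate=0.15, contact_N=None): straight line of the TCP; orientation=None keeps the orientation; rate is the mean speed in m/s. With contact_N (N) it stops when the force on the tool has changed by that much, and returns True; else False.
- goto_joints(angles): joint-space move.
- move_gripper(opening): finger opening in m; the grip force is fixed at half the most; returns when the fingers have stopped.
- sleep(seconds).
- inverse_kinematics(position, orientation): joint angles nearest the present ones, or None.
- capture(name): name is "scene" or "top" or "wrist"; returns a dict with "image" (400x640x3 uint8, blue, green, red), "range_z" (400x640 float32, m along the optical axis (not along the pixel's ray), 0 where there is no reading), "intrinsics" (3x3 intrinsics, pixels), "R" (3x3) and "t" (3): a world point X has camera coordinates R X + t. Camera axes: x right, y down, z forward; pixel columns grow to the right and rows downward; lengths in m; the calibration is good to about 2 mm. A picture is of the moment at which its call begins.
A pose or a line that the arm cannot do raises PlanningError and nothing moves.
- close_job(): hands the job in; it is judged then, once.
Trained networks look in the newest picture that a camera, given by its name, has taken for a name from the list of things; names that differ only in an ending like _2 or _b are one class to them, and where a whole thing is asked for, a point or a joint stands for the part that bears it (a point fixed in the world has none). Each returns a list of dicts, best first, with "conf" (0 to 1); they miss things now and then, are a little off and sometimes report something else, mostly with a low value. They report only what shows in the picture. A call takes as long as a camera call. They do not tell look-alikes from the thing itself.
- spot_in(camera, query): "xy" ([column, row] in pixels, amid what is visible of it).
- silhouettes(camera, query): "region" (400x640 bool, what is visible of it) and "xy" ([column, row] in pixels, amid what is visible of it).
Readings, each from a call of its own:
- current_clock(): time.
- current_joint_pos(): joint angles.
- current_qvel(): joint speeds.
- current_joint_torque(): joint torques, N m.
- current_position(): TCP position.
- current_orientation(): TCP orientation.
- current_force(): force on the tool from outside, world axes, zero at the start.
- current_torque(): the same for the moment, N m.
- current_finger_gap(): finger opening in m.
- current_grip_force(): force on a finger pad.
Only numpy, scipy, OpenCV 4.12 (cv2) and the standard library are available. Lean on these libraries where they do the work, as an engineer would, in place of code of your own. Each camera call takes 0.05 s, during which the arm holds its last target. There are 200 camera calls.

### The job

Put the four air-hammer chisels, the ones with a slim stepped round shank, back in the tray: each lying down in the insert painted with its own outline, with its cutting end in the blade groove. The tips are carbide, so set them down without dropping them. Leave the two hand chisels with mushroomed striking heads where they lie on the bench.

Things in the scene. Friction and masses are not known exactly. Their poses are not given: they have to be found in the camera images.
- chisel_point: Air-hammer point chisel. Origin on the underside of the octagonal bar at the place to grip; +x to the cutting end, z up. Bar x -33 to +28 mm, 16 mm across flats (width = height); tapers to a point at x = +74. Slim round shank behind, 11 mm thick, to x = -75 mm. Steel, 140 g, lying on the bench.
- chisel_claw: Air-hammer claw chisel, four teeth. Origin on the underside of the octagonal bar at the place to grip; +x to the cutting end, z up. Bar x -33 to +28 mm, 16 mm across flats (width = height); widens to a 30 mm toothed blade, 9 mm thick at most, ending at x = +74. Slim round shank behind, 11 mm thick, to x = -75 mm. Steel, 160 g, lying on the bench.
- chisel_flat: Air-hammer flat chisel. Origin on the underside of the octagonal bar at the place to grip; +x to the cutting end, z up. Bar x -33 to +28 mm, 16 mm across flats (width = height); widens to a 44 mm flat blade, 7 mm thick at most, ending at x = +74. Slim round shank behind, 11 mm thick, to x = -75 mm. Steel, 180 g, lying on the bench.
- chisel_bush: Air-hammer bush chisel, stouter than the rest. Origin on the underside of the octagonal bar at the place to grip; +x to the cutting end, z up. Bar x -33 to +28 mm, 22 mm across flats (width = height); then a neck and a 22 mm square head with small pyramids on its end face at x = +70. Slim round shank behind, 11 mm thick, to x = -75 mm. Steel, 300 g, lying on the bench.
- struck_flat: A hand chisel, a look-alike that does not belong in the tray: 170 mm long, flat blade 36 mm wide, octagonal 16 mm bar, and a mushroomed striking head 26 mm across in place of a slim shank. Origin under its axis on the bench, 85 mm from either end; +x points to the cutting end. Steel, about 260 g; leave it.
- struck_point: A hand chisel, a look-alike that does not belong in the tray: 170 mm long, ending in a point, octagonal 16 mm bar, and a mushroomed striking head 26 mm across in place of a slim shank. Origin under its axis on the bench, 85 mm from either end; +x points to the cutting end. Steel, about 260 g; leave it.
- insert_point: Fixed plywood insert, 182 x 64 mm, point chisel outline in black; in the tray, order shuffled. Origin on underside below the blade groove's middle; +x: where the blade points. Bed 6 mm up; open to fingers x -93 to -16. Guides 12 mm above bed: blade groove x -16 to 29, 24 wide; shank groove x -137 to -93, 23 wide; end walls at 29, -137. Laid home, the chisel's origin is at (-52, 0, 6) mm.
- insert_claw: Fixed plywood insert, 182 x 64 mm, claw chisel outline in black; in the tray, order shuffled. Origin on underside below the blade groove's middle; +x: where the blade points. Bed 6 mm up; open to fingers x -93 to -16. Guides 12 mm above bed: blade groove x -16 to 29, 42 wide; shank groove x -137 to -93, 23 wide; end walls at 29, -137. Laid home, the chisel's origin is at (-52, 0, 6) mm.
- insert_flat: Fixed plywood insert, 182 x 64 mm, flat chisel outline in black; in the tray, order shuffled. Origin on underside below the blade groove's middle; +x: where the blade points. Bed 6 mm up; open to fingers x -93 to -16. Guides 12 mm above bed: blade groove x -16 to 29, 56 wide; shank groove x -137 to -93, 23 wide; end walls at 29, -137. Laid home, the chisel's origin is at (-52, 0, 6) mm.
- insert_bush: Fixed plywood insert, 182 x 64 mm, bush chisel outline in black; in the tray, order shuffled. Origin on underside below the blade groove's middle; +x: where the blade points. Bed 6 mm up; open to fingers x -93 to -16. Guides 12 mm above bed: blade groove x -16 to 29, 32 wide; shank groove x -137 to -93, 23 wide; end walls at 29, -137. Laid home, the chisel's origin is at (-52, 0, 6) mm.
Not all that is in view belongs to the job. Leave any orange look-alike of the chisel_point alone. What is shaped like the insert_point but purple is not meant.

How it is judged:
At the end, for the whole second after the job is handed in: Each air-hammer chisel lies at rest on the bed of its own insert, cutting end in the blade groove (12 mm along, 9 mm across, 3 mm in height, 0.17 rad); both hand chisels are within 20 mm of where they lay (x of chisel_point in the frame of insert_point between -0.064 and -0.04 m and y of chisel_point in the frame of insert_point between -0.009 and 0.009 m and z of chisel_point in the frame of insert_point between 0.003 and 0.009 m and x of insert_point in the frame of chisel_point above 0.03 m and angle between the x axis of chisel_point and the x axis of insert_point, either way round below 0.17 rad and linear speed of each of chisel_point, chisel_claw, chisel_flat, chisel_bush below 0.02 m/s and x of chisel_claw in the frame of insert_claw between -0.064 and -0.04 m and y of chisel_claw in the frame of insert_claw between -0.009 and 0.009 m and z of chisel_claw in the frame of insert_claw between 0.003 and 0.009 m and x of insert_claw in the frame of chisel_claw above 0.03 m and angle between the x axis of chisel_claw and the x axis of insert_claw, either way round below 0.17 rad and x of chisel_flat in the frame of insert_flat between -0.064 and -0.04 m and y of chisel_flat in the frame of insert_flat between -0.009 and 0.009 m and z of chisel_flat in the frame of insert_flat between 0.003 and 0.009 m and x of insert_flat in the frame of chisel_flat above 0.03 m and angle between the x axis of chisel_flat and the x axis of insert_flat, either way round below 0.17 rad and x of chisel_bush in the frame of insert_bush between -0.064 and -0.04 m and y of chisel_bush in the frame of insert_bush between -0.009 and 0.009 m and z of chisel_bush in the frame of insert_bush between 0.003 and 0.009 m and x of insert_bush in the frame of chisel_bush above 0.03 m and angle between the x axis of chisel_bush and the x axis of insert_bush, either way round below 0.17 rad and distance of each of struck_flat, struck_point from where it was at the start of the episode below 0.02 m); the robot touches nothing.
It fails at once if a hand chisel is moved more than 20 mm from where it lay (distance of any of struck_flat, struck_point from where it was at the start of the episode above 0.02 m).
It fails at once if an air-hammer chisel is dropped (moves faster than 0.6 m/s while not between the fingers, as after a fall of about 20 mm) ((contact force between chisel_point and the fingers below 0.05 N and linear speed of chisel_point above 0.6 m/s) or (contact force between chisel_claw and the fingers below 0.05 N and linear speed of chisel_claw above 0.6 m/s) or (contact force between chisel_flat and the fingers below 0.05 N and linear speed of chisel_flat above 0.6 m/s) or (contact force between chisel_bush and the fingers below 0.05 N and linear speed of chisel_bush above 0.6 m/s)).
It also fails if it takes over 120 s, if anything falls off the work surface, if the arm or the gripper's body presses on something with over 40 N, if the wrist force passes 120 N, or if a joint passes its speed limit or range.

## Working session

There is one attempt and no reset: what is moved stays moved. The work goes in short steps, each a Python script; the robot and the scene stay as the last script left them, time stands still between calls to the robot, and variables do not carry over. Pictures are saved under pics/ and viewed, at most 14 in all, crops included, and the job is handed in when it is done.

```bash
mkdir -p pics; ls; python3 - <<'E'
from bench import *
import cv2, numpy as np
for c in ("top","scene"):
    d=capture(c); cv2.imwrite(f"pics/{c}0.png",d["image"]); np.savez(f"{c}0.npz",**d)
    print(c,d["intrinsics"].tolist(),(-d["R"].T@d["t"]).tolist(), d["R"].round(3).tolist())
    for q in ["chisel_point","chisel_claw","chisel_flat","chisel_bush","struck_flat","struck_point","insert_point","insert_claw","insert_flat","insert_bush"]:
        print(q,[(np.round(r["xy"]).tolist(),round(r["conf"],2)) for r in spot_in(c,q)])
print(current_clock(),current_orientation())
E
```

```text
pics
top [[426.34243008674014, 0.0, 318.10629862746015], [0.0, 426.34243008674014, 198.85807460898553], [0.0, 0.0, 1.0]] [0.2680612870926505, -0.05564368501894105, 1.1945036732265548] [[0.003, -1.0, -0.015], [-0.987, -0.0, -0.161], [0.161, 0.016, -0.987]]
chisel_point [([424.0, 209.0], 0.74), ([472.0, 189.0], 0.74), ([483.0, 268.0], 0.66)]
chisel_claw [([423.0, 134.0], 0.53)]
chisel_flat [([328.0, 206.0], 0.65), ([378.0, 135.0], 0.62)]
chisel_bush [([329.0, 208.0], 0.62)]
struck_flat [([220.0, 178.0], 0.59), ([379.0, 203.0], 0.58)]
struck_point [([331.0, 146.0], 0.73)]
insert_point [([168.0, 291.0], 0.84), ([218.0, 178.0], 0.67), ([202.0, 187.0], 0.53)]
insert_claw [([259.0, 148.0], 0.81)]
insert_flat [([239.0, 168.0], 0.96), ([219.0, 179.0], 0.55)]
insert_bush [([201.0, 188.0], 0.75), ([334.0, 150.0], 0.58), ([329.0, 206.0], 0.24)]
scene [[500.90625425151563, 0.0, 313.6508141106706], [0.0, 500.90625425151563, 199.19119924441227], [0.0, 0.0, 1.0]] [1.5526969625596385, -0.3627682769318462, 0.8775046966192281] [[0.273, 0.962, -0.001], [0.566, -0.161, -0.809], [-0.778, 0.22, -0.588]]
chisel_point [([157.0, 198.0], 0.73), ([167.0, 240.0], 0.6), ([215.0, 218.0], 0.57), ([222.0, 276.0], 0.46)]
chisel_claw [([224.0, 272.0], 0.68)]
chisel_flat [([273.0, 268.0], 0.65)]
chisel_bush [([312.0, 210.0], 0.77)]
struck_flat [([258.0, 219.0], 0.85)]
struck_point [([323.0, 248.0], 0.67), ([312.0, 212.0], 0.65)]
insert_point [([420.0, 204.0], 0.81), ([413.0, 148.0], 0.74), ([391.0, 228.0], 0.48), ([408.0, 216.0], 0.47)]
insert_claw [([392.0, 228.0], 0.94)]
insert_flat [([409.0, 216.0], 0.64), ([417.0, 204.0], 0.57)]
insert_bush [([431.0, 194.0], 0.79), ([214.0, 224.0], 0.3)]
1.1 [ 1.44383135e-01  9.89521859e-01 -2.76103056e-05 -8.54614527e-06]
```

```bash
python3 - <<'E'
import cv2
im=cv2.imread("pics/top0.png"); c=im[100:320,140:520]; cv2.imwrite("pics/top0c.png",cv2.resize(c,None,fx=2.1,fy=2.1,interpolation=cv2.INTER_CUBIC))
E
```

```text
(no output)
```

View pics/top0c.png

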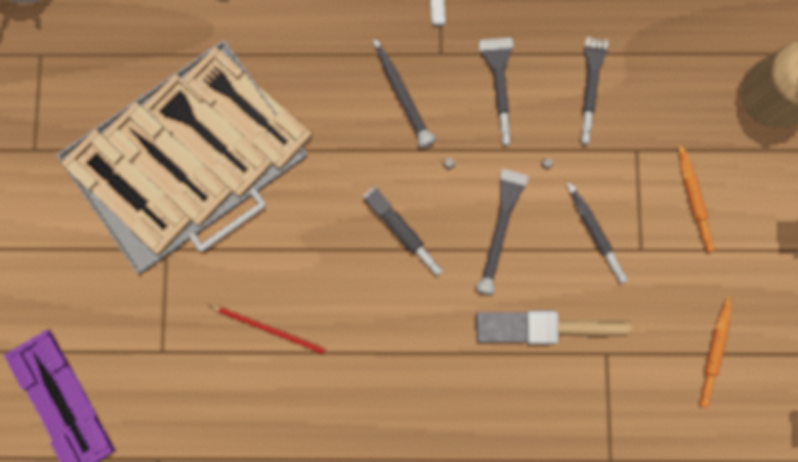

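View pics/scene0.png

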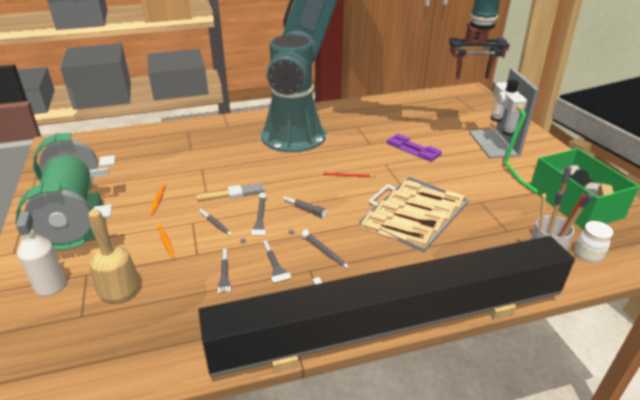

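The top crop shows the tray inserts from left to right: bush (130,190), point (170,165), flat (205,130) and claw (245,105). The air chisels are flat (497,90), claw (592,90), bush (400,230) and point (597,232). The struck ones are at (403,95) and (503,230). The scene view shows a long black box beyond the chisels.

```bash
cat > h.py <<'E'
from bench import *
import numpy as np, cv2
from scipy.spatial.transform import Rotation as Ro
def ray(d,uv,z):
    "world points on the plane z at pixels uv"
    uv=np.atleast_2d(uv).astype(float); c=-d["R"].T@d["t"]
    r=np.c_[uv,np.ones(len(uv))]@np.linalg.inv(d["intrinsics"]).T@d["R"]
    return c+r*((z-c[2])/r[:,2])[:,None]
def cloud(d):
    v,u=np.mgrid[:400,:640]; zc=d["range_z"]
    p=np.stack([u,v,np.ones_like(u)],-1)@np.linalg.inv(d["intrinsics"]).T*zc[...,None]
    P=(p-d["t"])@d["R"]; P[zc==0]=np.nan; return P
def quat(yaw):
    "tool down, tool x axis at yaw in the world"
    return Ro.from_matrix([[np.cos(yaw),np.sin(yaw),0],[np.sin(yaw),-np.cos(yaw),0],[0,0,-1]]).as_quat()
E
python3 - <<'E'
from h import *
d=dict(np.load("top0.npz")); P=cloud(d)
f=lambda x,y:(x/2.1+140,y/2.1+100)
for n,(a,b) in dict(flat=((505,143),(496,42)),claw=((586,142),(597,42)),bush=((438,273),(370,193)),point=((623,281),(571,186)),
  sp=((428,143),(376,42)),sf=((485,290),(514,172)),ibush=((166,228),(92,158)),ipoint=((205,200),(135,132)),iflat=((245,171),(172,96)),iclaw=((286,144),(210,72))).items():
    A,B=ray(d,[f(*a),f(*b)],.018 if n[0]=='i' else .008); m=(A+B)/2
    print(n,A[:2].round(3),B[:2].round(3),"len",np.linalg.norm(A-B).round(3),"yaw",np.arctan2(B[1]-A[1],B[0]-A[0]).round(3),"r",np.hypot(*m[:2]).round(3))
print("floor z",np.nanmedian(P[250:300,300:340,2]),np.nanstd(P[270:300,300:340,2]))
for u,v in [f(130,190),f(70,160),f(225,220),f(448,162),f(400,230),f(597,220),f(503,230),f(437,10),f(517,327),f(790,70)]:
    print((int(u),int(v)),P[int(v),int(u)].round(3))
h=P[...,2]>.03
print("tall with x>.3:"); n,l,s,_=cv2.connectedComponentsWithStats(h.astype(np.uint8))
for i in range(1,n):
    if s[i,4]>30: q=P[l==i]; print(s[i,:5],np.nanmin(q,0).round(2),np.nanmax(q,0).round(2))
d=capture("wrist"); print((-d["R"].T@d["t"]).round(3),d["R"].round(3).tolist(),d["intrinsics"][0,0],current_position())
E
```

```text
flat [ 0.55  -0.214] [ 0.693 -0.205] len 0.143 yaw 0.066 r 0.656
claw [ 0.551 -0.324] [ 0.693 -0.344] len 0.143 yaw -0.141 r 0.706
bush [ 0.373 -0.122] [ 0.481 -0.032] len 0.141 yaw 0.699 r 0.434
point [ 0.363 -0.366] [ 0.491 -0.302] len 0.143 yaw 0.467 r 0.542
sp [ 0.55 -0.11] [ 0.694 -0.039] len 0.16 yaw 0.46 r 0.626
sf [ 0.351 -0.184] [ 0.51  -0.226] len 0.164 yaw -0.257 r 0.477
ibush [0.432 0.24 ] [0.527 0.344] len 0.141 yaw 0.83 r 0.561
ipoint [0.47  0.189] [0.563 0.287] len 0.136 yaw 0.81 r 0.569
iflat [0.509 0.136] [0.614 0.239] len 0.146 yaw 0.777 r 0.592
iclaw [0.547 0.082] [0.648 0.188] len 0.147 yaw 0.81 r 0.612
floor z -0.00026221063701439037 0.0022363380810608373
(201, 190) [0.486 0.295 0.01 ]
(173, 176) [0.524 0.373 0.023]
(247, 204) [0.448 0.165 0.001]
(353, 177) [ 0.523 -0.135  0.015]
(330, 209) [ 0.431 -0.07   0.016]
(424, 204) [ 0.446 -0.333  0.012]
(379, 209) [ 0.431 -0.207  0.017]
(348, 104) [ 0.741 -0.123  0.011]
(386, 255) [ 0.304 -0.223  0.017]
(516, 133) [ 0.617 -0.554  0.118]
tall with x>.3:
[  157    18   298    54 13713] [ 0.83 -0.4   0.03] [0.94 0.4  0.14]
[  88   27   76   71 2155] [0.75 0.41 0.03] [0.86 0.61 0.25]
[236  71  25  21 139] [0.77 0.13 0.03] [0.83 0.2  0.04]
[359  72  69  20 773] [ 0.77 -0.35  0.03] [ 0.83 -0.15  0.06]
[  14   93   75   90 5262] [0.5  0.61 0.03] [0.74 0.78 0.12]
[ 495  113   60   47 1580] [ 0.57 -0.62  0.03] [ 0.66 -0.53  0.24]
[ 559  139   60   37 1421] [ 0.52 -0.76  0.03] [ 0.59 -0.7   0.21]
[ 531  179  107  129 8813] [ 0.18 -0.79  0.03] [ 0.48 -0.58  0.22]
[   0  220   88  128 5754] [0.12 0.48 0.03] [0.4  0.72 0.4 ]
[ 263  334   83   66 3866] [-0.04 -0.1   0.03] [0.12 0.1  0.35]
[  0 363   5  19  62] [0.13 0.34 0.62] [0.15 0.36 0.65]
[  0 384   7  16  87] [0.1  0.35 0.62] [0.13 0.35 0.64]
[0.109 0.593 0.385] [[0.286, 0.958, -0.001], [0.93, -0.278, 0.241], [0.23, -0.07, -0.971]] 358.720351231115 [0.17141983 0.5749365  0.2226225 ]
```

```bash
python3 - <<'E'
from h import *
for n,p in dict(tray=(.52,.21,.22),bench=(.50,-.21,.25)).items():
    move_ptp(list(p),list(quat(np.pi))); d=capture("wrist")
    np.savez(f"w_{n}.npz",**d); cv2.imwrite(f"pics/w_{n}.png",d["image"])
    print(n,current_position(),current_clock())
    P=cloud(d); 
    for q in (["insert_point","insert_claw","insert_flat","insert_bush"] if n=="tray" else ["chisel_point","chisel_claw","chisel_flat","chisel_bush"]):
        s=silhouettes("wrist",q)
        for r in s[:2]:
            m=r["region"]; a=cv2.minAreaRect(np.argwhere(m)[:,::-1].astype(np.float32)); print(q,round(r["conf"],2),np.round(r["xy"]),a, np.nanmedian(P[m],0).round(3))
E
```

```text
tray [0.51964469 0.2108424  0.22001124] 3.0333
insert_point 0.66 [348. 183.] ((348.76776123046875, 181.6309814453125), (176.9159393310547, 64.69147491455078), 42.990440368652344) [0.521 0.243 0.01 ]
insert_claw 0.83 [252. 240.] ((249.93911743164062, 252.37307739257812), (170.63351440429688, 63.77904510498047), 40.75154495239258) [0.59  0.135 0.01 ]
insert_flat 0.86 [298. 214.] ((298.606201171875, 217.0929412841797), (172.62228393554688, 63.4986572265625), 41.18592834472656) [0.56 0.19 0.01]
insert_bush 0.8 [399. 140.] ((402.0, 143.0), (179.60511779785156, 69.29645538330078), 45.0) [0.482 0.296 0.01 ]
bench [ 0.50029591 -0.20889875  0.24990139] 4.8417
chisel_point 0.96 [205. 109.] ((203.62734985351562, 107.42922973632812), (144.72157287597656, 17.580272674560547), 60.945396423339844) [ 0.428 -0.331  0.014]
chisel_point 0.89 [36.  8.] ((36.5, 12.5), (25.0, 15.0), 90.0) [ 0.332 -0.496  0.011]
chisel_claw 0.55 [225. 229.] ((222.0, 255.5), (79.0, 10.0), 90.0) [ 0.563 -0.322  0.012]
chisel_claw 0.5 [450. 120.] ((440.89617919921875, 109.0807876586914), (133.1374053955078, 26.574853897094727), 52.12501525878906) [ 0.44  -0.069  0.021]
chisel_flat 0.75 [313. 262.] ((316.468994140625, 255.1276092529297), (78.8932113647461, 13.204231262207031), 85.2363510131836) [ 0.605 -0.211  0.014]
chisel_bush 0.78 [449. 117.] ((441.5400390625, 108.72000122070312), (134.1999969482422, 28.0), 53.13010025024414) [ 0.439 -0.07   0.02 ]
```

View pics/w_tray.png

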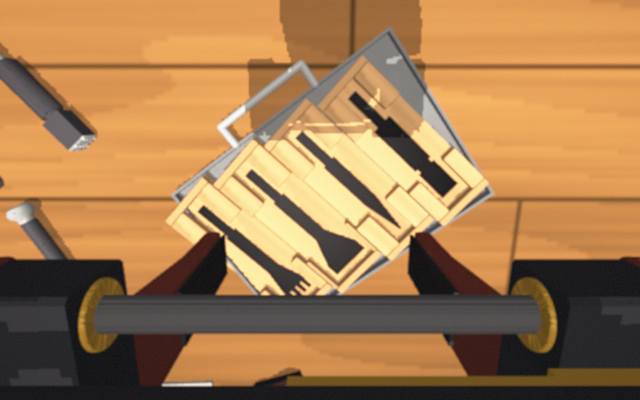

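View pics/w_bench.png

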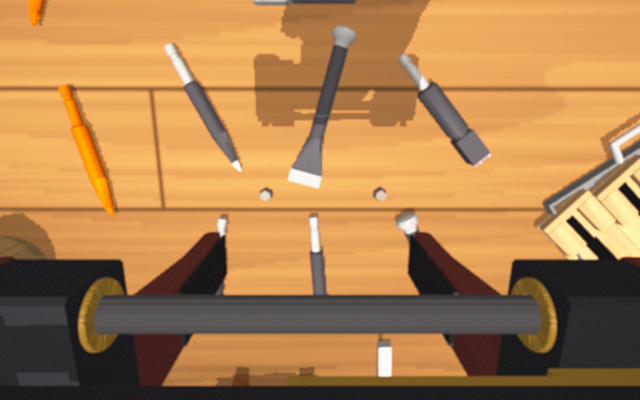

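The tray view shows all four painted outlines: claw (250,250), flat (305,225), point (350,180) and bush (400,145). The bench view shows the point and bush chisels clearly, while the fingers hide flat and claw. I'll take one more view further out for those two.

```bash
cat >> h.py <<'E'
def axis(mask,d,z,towards):
    "axis of a mask on the plane z: end points (tail, tip), tip on the side of the vector towards"
    X=ray(d,np.argwhere(mask)[:,::-1],z)[:,:2]; m=X.mean(0)
    a=np.linalg.svd(X-m,full_matrices=False)[2][0]; a=a*np.sign(a@np.asarray(towards,float))
    s=(X-m)@a; n=np.array([-a[1],a[0]]); w=(X-m)@n
    lo,hi=s.min(),s.max()
    # centre line from the mid width at slices along the length
    k=np.linspace(lo+.004,hi-.004,25); c=[(w[abs(s-t)<.003].max()+w[abs(s-t)<.003].min())/2 for t in k]
    b=np.polyfit(k,c,1); a2=a+b[0]*n; a2/=np.linalg.norm(a2)
    return m+lo*a+np.polyval(b,lo)*n, m+hi*a+np.polyval(b,hi)*n, np.arctan2(a2[1],a2[0])
E
python3 - <<'E'
from h import *
move_ptp([.655,-.25,.25],list(quat(np.pi))); d2=capture("wrist"); np.savez("w_far.npz",**d2); cv2.imwrite("pics/w_far.png",d2["image"]); print(current_clock())
dt=dict(np.load("w_tray.npz")); db=dict(np.load("w_bench.npz"))
def comp(mask,xy):
    n,l,s,c=cv2.connectedComponentsWithStats(mask.astype(np.uint8)); 
    ids=[l[y,x] for y in range(xy[1]-6,xy[1]+7) for x in range(xy[0]-6,xy[0]+7) if l[y,x]]
    return l==np.bincount(ids).argmax()
P=cloud(dt)
hsv=cv2.cvtColor(dt["image"],cv2.COLOR_BGR2HSV); blk=(hsv[...,2]<95); blk[296:]=0
for n,xy in dict(bush=(400,145),point=(345,178),flat=(290,212),claw=(250,248)).items():
    m=comp(blk,xy); z=np.nanmedian(P[m][:,2])
    A,B,y=axis(m,dt,.009,(.7,.7)); print("ins",n,m.sum(),"z",z.round(4),A.round(4),B.round(4),np.linalg.norm(A-B).round(4),"yaw",y.round(4),"home",(A+.075*np.array([np.cos(y),np.sin(y)])).round(4))
for dd,L in ((db,dict(point=(212,120),bush=(440,110))),(d2,None)):
    hsv=cv2.cvtColor(dd["image"],cv2.COLOR_BGR2HSV); g=hsv[...,1]<90; 
    if L is None:
        L={q:tuple(np.round(ray_).astype(int)) for q,ray_ in ((n,(lambda p:(dd["intrinsics"]@(dd["R"]@np.array(p)+dd["t"])))(p)) for n,p in dict(flat=(.62,-.21,.008),claw=(.62,-.333,.008)).items()) for ray_ in [ray_[:2]/ray_[2]]}; print(L)
    g[296:]=0
    for n,xy in L.items():
        m=comp(g,xy); A,B,y=axis(m,dd,.011 if n=="bush" else .007,(1,0))
        print("ch",n,m.sum(),A.round(4),B.round(4),np.linalg.norm(A-B).round(4),"yaw",y.round(4),"org",(A+.075*np.array([np.cos(y),np.sin(y)])).round(4))
E
```

```text
5.775
ins bush 2185 z 0.01 [0.4357 0.245 ] [0.5319 0.3501] 0.1425 yaw 0.8302 home [0.4863 0.3003]
ins point 1189 z 0.0099 [0.4753 0.1923] [0.5714 0.2973] 0.1423 yaw 0.8293 home [0.5259 0.2477]
ins flat 1924 z 0.01 [0.5142 0.1386] [0.6122 0.2461] 0.1454 yaw 0.8312 home [0.5647 0.1941]
ins claw 1412 z 0.01 [0.5533 0.0851] [0.6526 0.1943] 0.1476 yaw 0.8324 home [0.6038 0.1406]
ch point 1709 [ 0.3631 -0.3671] [ 0.4977 -0.2972] 0.1517 yaw 0.4789 org [ 0.4296 -0.3326]
ch bush 2530 [ 0.3753 -0.1224] [ 0.4871 -0.0244] 0.1487 yaw 0.7191 org [ 0.4317 -0.073 ]
{'flat': (np.int64(353), np.int64(144)), 'claw': (np.int64(242), np.int64(144))}
ch flat 2364 [ 0.5502 -0.2144] [ 0.701  -0.2022] 0.1512 yaw 0.0807 org [ 0.625  -0.2083]
ch claw 2082 [ 0.5516 -0.3209] [ 0.7012 -0.343 ] 0.1513 yaw -0.1469 org [ 0.6258 -0.3319]
```

View pics/w_far.png

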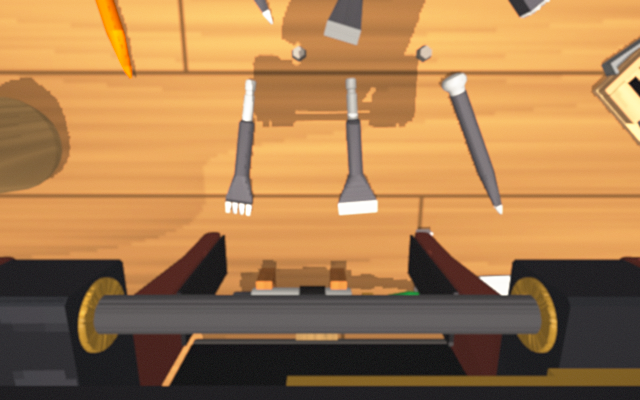

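The far view shows claw (240,150) and flat (355,150) whole. All the lengths come out near 150 mm and the inserts are evenly spaced, so I'll place the first chisel (bush).

```bash
cat >> h.py <<'E'
CH=dict(point=(.4296,-.3326,.479),bush=(.4317,-.073,.719),flat=(.625,-.2083,.081),claw=(.6258,-.3319,-.147))
INS=dict(bush=(.4856,.2995,.831),point=(.525,.2466,.831),flat=(.564,.1933,.831),claw=(.603,.1398,.831))
def pick(n):
    x,y,a=CH[n]; q=list(quat(a+np.pi)); w=.022 if n=="bush" else .016
    move_ptp([x,y,.10],q); move_gripper(.055)
    servo_line([x,y,.03],rate=.15); hit=servo_line([x,y,.004],rate=.05,contact_N=10)
    move_gripper(0.0); g=current_finger_gap(); print(n,"hit",hit,"gap",round(g,4),"grip",current_grip_force())
    if abs(g-w)>.004: raise SystemExit("bad grasp")
    z=current_position()[2]; servo_line([x,y,z+.12],rate=.15); print("lifted gap",round(current_finger_gap(),4)); return z
def place(n,zg):
    x,y,a=INS[n]; q=list(quat(a+np.pi))
    move_ptp([x,y,.15],q); servo_line([x,y,.045],rate=.12); print("gap",round(current_finger_gap(),4))
    hit=servo_line([x,y,zg+.0085],rate=.03,contact_N=5); print("hit",hit,"z",current_position()[2]-zg,"F",np.round(current_force(),1))
    move_gripper(.04); p=current_position(); servo_line([x,y,.06],rate=.1); servo_line([x,y,.15],rate=.2); print("t",current_clock())
E
python3 - <<'E'
from h import *
z=pick("bush"); place("bush",z)
x,y,a=INS["bush"]; move_ptp([.52,.20,.25],list(quat(np.pi))); d=capture("wrist"); cv2.imwrite("pics/after_bush.png",d["image"]); print(current_clock())
E
```

```text
bush hit False gap 0.0219 grip 29.98538464307785
lifted gap 0.0215
gap 0.0215
hit True z 0.009016817787763538 F [0.3 0.2 5.7]
t 15.7167
16.425
```

View pics/after_bush.png

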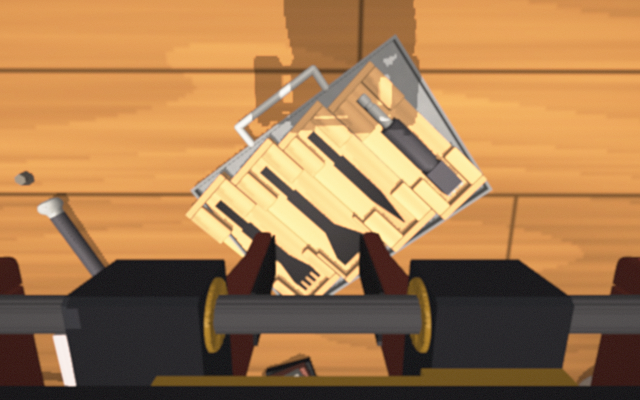

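The bush chisel lies in its insert, head in the blade groove, around (410,150). I'll do the other three the same way.

```bash
python3 - <<'E'
from h import *
for n in ("point","flat","claw"):
    z=pick(n); place(n,z)
move_ptp([.50,.15,.33],list(quat(np.pi))) ; move_ptp([.63,.20,.25],list(quat(np.pi)))
d=capture("wrist"); cv2.imwrite("pics/after_all.png",d["image"]); np.savez("w_all.npz",**d)
d=capture("top"); cv2.imwrite("pics/top_all.png",d["image"]); print(current_clock())
E
```

```text
point hit False gap 0.0156 grip 30.000332593917847
lifted gap 0.0156
gap 0.0156
hit True z 0.009007491028120065 F [-0.1 -0.1  4. ]
t 27.7833
flat hit False gap 0.0159 grip 29.999889135360718
lifted gap 0.0157
gap 0.0159
hit True z 0.009003499930538169 F [-0.   0.1  5.2]
t 38.2333
claw hit False gap 0.0159 grip 30.000031292438507
lifted gap 0.0155
gap 0.016
hit True z 0.008964050195163609 F [-0.1  0.2  5.1]
t 49.1167
50.7417
```

View pics/after_all.png

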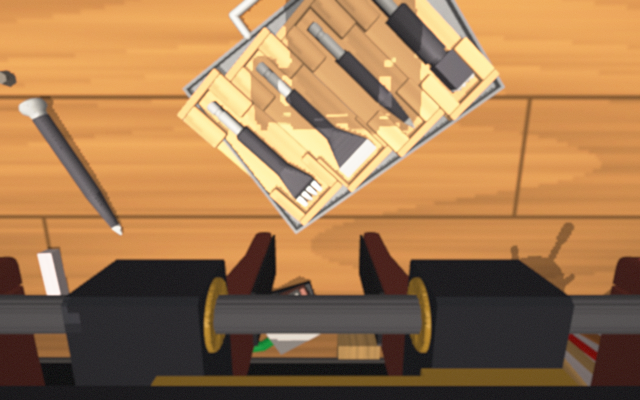

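All four chisels lie in their own inserts, with claw near (265,155), flat (315,120), point (360,75) and bush (425,45). I'll do a quick depth check of the bar tops, then hand in.

```bash
python3 - <<'E'
from h import *
d=dict(np.load("w_all.npz")); P=cloud(d); ok=True
for n,(x,y,a) in INS.items():
    e=P-np.array([x,y,0]); s=e[...,0]*np.cos(a)+e[...,1]*np.sin(a); w=-e[...,0]*np.sin(a)+e[...,1]*np.cos(a)
    h=[np.nanmedian(P[(abs(s-c)<.006)&(abs(w)<.004)][:,2]).round(4) for c in (-.065,-.02,.015,.055)]
    m=(abs(s)<.025)&(abs(w)<.02)&(P[...,2]>.018); print(n,h,"across",np.nanmean(w[m]).round(4))
    b=h[1]-(.022 if n=="bush" else .016); ok&=abs(b-.010)<.003
print(ok)
if ok: print(close_job())
E
```

```text
bush [np.float64(nan), np.float64(0.0314), np.float64(0.0313), np.float64(0.0313)] across -0.0025
point [np.float64(0.0223), np.float64(0.0254), np.float64(0.0253), np.float64(0.0219)] across -0.0008
flat [np.float64(0.0219), np.float64(0.0253), np.float64(0.0254), np.float64(0.3529)] across -0.0001
claw [np.float64(0.0217), np.float64(0.0255), np.float64(0.353), np.float64(0.3062)] across 0.0082
True
the job is handed in; nothing more can be done
None
  return np.nanmean(a, axis, out=out, keepdims=keepdims)
```

All four air-hammer chisels were laid in their own inserts, both hand chisels were left untouched, and the job was handed in after about 51 s of robot time; the claw's across-offset read 8.2 mm (limit 9 mm), likely because the gripper blocked part of that view, so its centring rests on the picture, where it looks centred.

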